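Tub up the nougat bars and press the cover down

ROBOT

A 6-joint arm with a two-finger parallel gripper is mounted at the origin on the work surface. World frame = base frame: x ahead of the robot, y to its left, z up, the work surface at z = 0. Lengths are in mm, angles in rad, forces in N, time in s.
With the tool pointing down it reaches from about 275 to 725 mm from the base axis. Payload 5.6 kg.
Tool frame: the origin (TCP) lies between the finger pads; the fingertips stand 11 mm ahead of it and the grasp point (between the pads) lies 8 mm behind it; z points along the fingers, y is the line along which they close (so a half turn about z gives the same grasp; the last joint's range is limited). The gripper opens to 85 mm and grips with 20 to 120 N. Pads are 22 mm wide; open, the fingers measure 114 mm over their backs; the gripper's body (76 mm by 85 mm) begins 54 mm behind the grasp point. The pads swing forward as they close: fully open they stand 13 mm farther back than shut.
Start: joints at [-1.027, 0.255, 0.108, 0, -1.424, -0.285], TCP at [140.777, -531.672, 242.283] pointing down, gripper open.
Joint ranges: [-2.95, 2.95], [-1.21, 1.97], [-1.09, 1.5], [-2.87, 1.71], [-2.94, -0.07], [-3.05, 3.05]. Speed limits (rad/s): [2.57, 2.57, 3.14, 3.14, 3.14, 3.14].

INTERFACE

Orientations are given as a rotation vector (axis times angle).
In Python, from cell import state, get_image, get_calibration, finish_job gives the robot as it stands.
- The arm moves only by the tool step_arm, never from a script. Its argument "rows" is one flat list of numbers, 5 for each row, row after row: the opening, from 0 (shut) to 1 (fully open), then the shift along the world's x, y, z in m, then the turn about the world's z in degrees. A call has 1 to 12 rows; each row is the pose to reach, as a shift and turn from the pose commanded when the call began; what a row does not reach only later rows make up. A row lasts 1/10 s, in which the tool goes at most 50 mm and 8.59 degrees, less where a joint would pass 70% of its speed; a pose out of reach is approached as far as the arm can. A call with a gripper value outside its range is refused whole. The fingers move at their own pace and stop on an object; "newtons" is the grip in N (left out, the last holds). Time passes only in rows, so rows that repeat a pose let the fingers close. It gives the time, the measured TCP pose, the force, the opening and the grip force at its end, in the units of the state.
- state(): the state, without advancing time (a new reading comes with each control period).
- get_image(name): name is "side" or "top" or "wrist"; returns the picture (384x512x3 uint8, red, green, blue); there is no depth.
- get_calibration(name): a dict with "fx", "fy", "cx", "cy" (pixels), "xyz" and "rotation" of the camera in the world. Camera axes: x right, y up, looking along -z (the intrinsics and any distortion apply to the point x, -y, -z); pixel columns grow to the right and rows downward; lengths in mm; the calibration is good to about 2 mm. A picture is of the moment at which its call begins: read the wrist's pose just before it. get_calibration takes no time and is no camera call; for the wrist camera it gives the pose at the moment of the call.
- finish_job(): hands the job in; it is judged then, once.
The state is a dict: "t": time; "qpos": joint angles; "qvel": joint speeds; "tau": joint torques, N m; "tool_pos": TCP position; "orientation": TCP orientation; "wrist_force": force on the tool from outside, world axes, zero at the start; "wrist_torque": the same for the moment, N m; "opening": finger opening in mm; "finger_force": force on a finger pad.
Only numpy, scipy, OpenCV 4.12 (cv2) and the standard library are available. Lean on these libraries where they do the work, as an engineer would, in place of code of your own. Each camera call takes 0.05 s, during which the arm holds its last target. There are 200 camera calls.

TASK

Lay every nougat bar flat in the tub of the lever press (one layer, no bar on top of another), then lower the loose steel cover by its handle onto the tub's rim so that it sits fully down and level before you let go of it. Then pull the press lever all the way down until its two pads press firmly on the cover, hold it there for about a second, and ease it slowly back up to its upright rest without ever letting it fly up. Leave the dish and the paper roll where they are.

Things in the scene. Friction and masses are not known exactly. Their poses are not given: they have to be found in the camera images.
- press: Grey hand press, fixed, with a bright metal open tub in its middle. Origin: on the bench under the tub's centre; x axis points from the tub to the lever's hinge (away from the robot), y across, z up. Base plate 190 mm wide (y), x = -170 to +190 mm, 12 mm thick. Two cheeks (x = 115 to 165, y = +-75, up to z = 110 mm) carry the lever's hinge, which runs along y at x = 140, z = 95 mm.
- tub_rim (a point): Centre of the tub's mouth, 61 mm above the press's origin, axes as the press's. The tub is 170 (x) x 160 (y) mm inside, walls 5 mm, 44 mm deep (inner floor 17 mm above the bench). With the cover seated, the cover's origin is 8 mm below this point and its axes are parallel to the press's (either way round).
- lever (a joint): Sprung press lever, rad: 0 = rest, upright; grows as its top is pulled towards the robot and down; at 1.57 its arms are level and its two rubber pads lie on the seated cover's plate. A fork of two steel arms (14 x 12 mm, at y = +-55 mm) joined at the top by the grip. Spring: about 2 N at the grip at rest, 8 N when down; let go when down, it flies up. Faster than 1.8 rad/s upward is flying up.
- lever_grip (a point): Centre of the lever's grip, a black round bar 20 mm in diameter and 92 mm long, lying level along the press's y axis, 245 mm from the hinge and free to spin in the fork, so it can be pinched from above between the arms while the lever swings. At rest it is straight above the hinge, 340 mm above the bench; when the lever is down it is at x = -105, z = 95 mm in the press's frame.
- cover: Loose dark steel cover, 0.45 kg. Plate 184 (x) x 174 (y) x 5 mm, under it a plug 160 x 150 x 8 mm that drops into the tub. Origin: centre of the plug's underside; plate from z = 8 to 13 mm, its underside rests on the rim. On top a bridge handle along x, 70 mm long, 18 mm wide (y), black top bar from z = 35 to 47 mm, on two posts 10 mm long at x = +-30. Starts on a white board.
- bar1: Nougat bar, tan, 75 (x) x 28 (y) x 28 (z) mm, about 80 g; origin at its centre, x along its length. Starts lying on a white board. Three or four of bar1 to bar4 are present.
- bar2: Nougat bar, tan, 75 (x) x 28 (y) x 28 (z) mm, about 80 g; origin at its centre, x along its length. Starts lying on a white board. Three or four of bar1 to bar4 are present.
- bar3: Nougat bar, tan, 75 (x) x 28 (y) x 28 (z) mm, about 80 g; origin at its centre, x along its length. Starts lying on a white board. Three or four of bar1 to bar4 are present.
- bar4: Nougat bar, tan, 75 (x) x 28 (y) x 28 (z) mm, about 80 g; origin at its centre, x along its length. Starts lying on a white board. Three or four of bar1 to bar4 are present.
- board_bars: White plastic board, fixed, 240 (x) x 220 (y) x 10 mm, on which the bars lie; origin: centre of its underside.
- board_cover: The same kind of board, fixed, on which the cover lies, on the other side of the press. The two boards swap sides from start to start.
- dish: Small green dish, 65 mm square, 30 mm high, origin under its centre. Leave alone.
- roll: Paper roll lying flat, 90 mm across, 35 mm high, origin under its centre. Leave alone.
Mind the look-alikes: they are no part of the job. What is shaped like the bar4 but orange or purple is not meant.

How it is judged:
By the outcome, as a careful person would: the job done as asked, in the order asked, and still so for the second after the job is handed in, with the robot touching nothing.
Of bar1, bar2, bar3, bar4 only 3 to 4 are there at a start; the rules pass over those that are not, and their reading is None.
At some moment in a run one of bar1, bar2, bar3, bar4, cover may be knocked a few centimetres aside while the robot is not near it.
It also fails if it takes over 210 s, if anything falls off the work surface, if the arm or the gripper's body presses on something with over 40 N, if the wrist force passes 120 N, or if a joint passes its speed limit or range.

## Working session

There is one attempt and no reset: what is moved stays moved. The work goes in short steps, Python scripts to look and compute and a tool call to move; the robot and the scene stay as the last step left them, time stands still between calls to the robot, and variables do not carry over. Pictures are saved under pics/ and viewed, at most 14 in all, crops included, and the job is handed in when it is done.

Besides the shell and the picture viewer there is one more tool, called by a JSON object that holds its "method" and its "body", one argument or row to a line. step_arm: Moves the arm, as the interface text tells. Its arguments: {"type":"object","properties":{"rows":{"type":"array"},"newtons":{"type":"number"}},"required":["rows"]}

```bash
mkdir -p pics
cat > h.py <<'E'
import numpy as np, cv2
from cell import state, get_image, get_calibration
def snap(name,f):
    c=get_calibration(name); im=get_image(name)
    cv2.imwrite(f,cv2.cvtColor(np.array(im),cv2.COLOR_RGB2BGR)); return im,c
def ray(c,u,v):
    d=np.array([(u-c['cx'])/c['fx'],-(v-c['cy'])/c['fy'],-1.0])
    return np.array(c['xyz']),np.array(c['rotation']).reshape(3,3)@d
def onz(c,u,v,z):
    o,d=ray(c,u,v); return o+d*(z-o[2])/d[2]
def proj(c,p):
    q=np.array(c['rotation']).reshape(3,3).T@(np.array(p,float)-np.array(c['xyz']))
    return c['cx']-c['fx']*q[0]/q[2], c['cy']+c['fy']*q[1]/q[2]
E
python3 - <<'E'
from h import *
for n in ['top','side']:
    im,c=snap(n,f'pics/{n}0.png'); print(n,{k:np.round(np.array(v),3).tolist() if k!='dist' else v for k,v in c.items()})
a=cv2.imread('pics/top0.png');cv2.imwrite('pics/top0b.png',cv2.resize(a,(800,600),interpolation=cv2.INTER_CUBIC))
print(state())
E
```

```text
top {'fx': 395.704, 'fy': 395.704, 'cx': 254.815, 'cy': 188.51, 'xyz': [423.058, -75.327, 1344.526], 'rotation': [0.06, -0.063, -1.549]}
side {'fx': 474.135, 'fy': 474.135, 'cx': 260.905, 'cy': 190.864, 'xyz': [-41.617, -852.584, 1342.406], 'rotation': [0.675, -0.206, -0.559]}
{'t': 0.1, 'qpos': array([-1.02742952e+00,  2.55677122e-01,  1.07121716e-01, -3.94063015e-04,
       -1.42390663e+00, -2.84619899e-01]), 'qvel': array([-8.50156931e-04,  9.22567180e-06,  1.79986720e-03,  1.00403493e-03,
        5.03320709e-04, -1.07210215e-03]), 'tau': array([-1.37743711e-03, -3.87607491e+01,  2.38474131e+01,  5.37784785e+00,
       -3.82740924e-03, -4.09252195e-06]), 'tool_pos': array([ 140.67157473, -531.26327188,  241.49131788]), 'orientation': array([ 4.05174957e-01, -3.11503816e+00, -2.64148119e-03]), 'wrist_force': array([ 0.57651185, -0.09342292, -0.11588444]), 'wrist_torque': array([ 0.00514185,  0.03217089, -0.00363446]), 'finger_force': 0.0, 'opening': 85.4958987070027}
```

View pics/top0b.png

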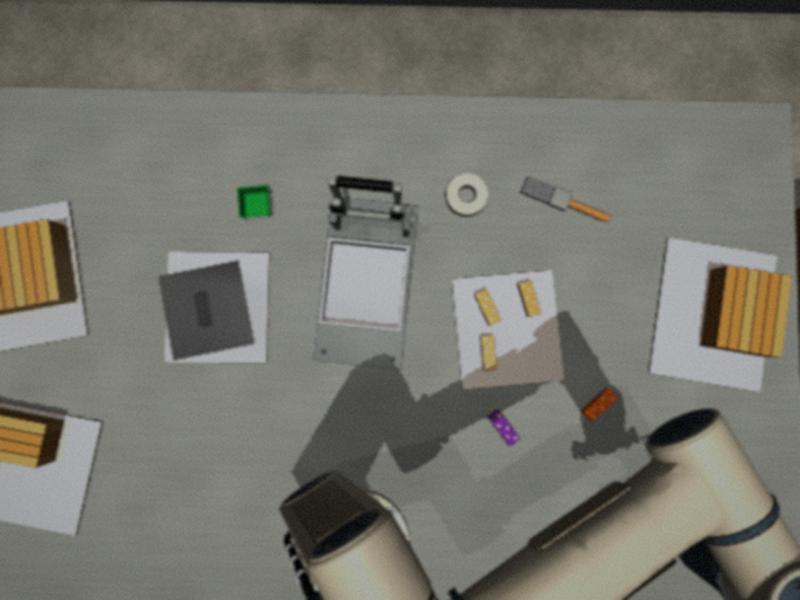

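View pics/side0.png

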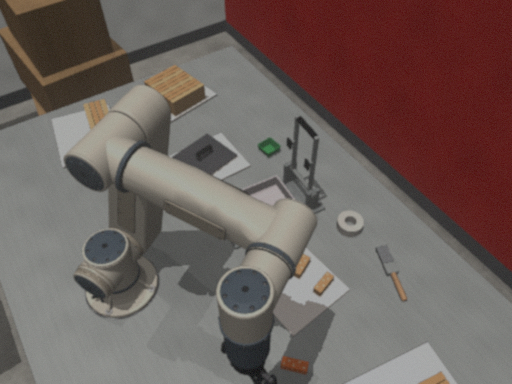

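The top view (800×600 scale) shows three tan bars at (486,306), (529,298) and (488,351) on the right board. The cover is at (206,310), the tub at (366,285) and the grip at (365,184). The purple bar (503,428) and orange bar (600,404) are look-alikes, and the tan loaves at the edges are background. I'll confirm in enlarged crops.

```bash
sed -i 's/np.array(c\[.rotation.\]).reshape(3,3)/R(c)/g' h.py
cat >> h.py <<'E'
def R(c): return cv2.Rodrigues(np.array(c['rotation'],float))[0]
E
python3 - <<'E'
from h import *
a=cv2.imread('pics/top0.png')
cv2.imwrite('pics/c1.png',cv2.resize(a[105:245,195:395],(800,560),interpolation=cv2.INTER_CUBIC)) # x4
cv2.imwrite('pics/c2.png',cv2.resize(a[145:245,85:185],(600,600),interpolation=cv2.INTER_CUBIC)) # x6
c=get_calibration('top')
hsv=cv2.cvtColor(a,cv2.COLOR_BGR2HSV)
m=cv2.inRange(hsv,(10,60,90),(30,255,255))
cs,_=cv2.findContours(m,0,2)
for k in cs:
    if cv2.contourArea(k)<40: continue
    r=cv2.minAreaRect(k)
    if not 280<r[0][0]<370: continue
    p=onz(c,*r[0],38); b=cv2.boxPoints(r); w=np.array([onz(c,*q,38)[:2] for q in b])
    e=[w[1]-w[0],w[2]-w[1]]; L=max(e,key=np.linalg.norm)
    print(np.round(r[0],1),np.round(p,1),[round(np.linalg.norm(x)) for x in e],round(np.degrees(np.arctan2(L[1],L[0])),1),hsv[int(r[0][1]),int(r[0][0])])
E
```

```text
[312.9 225.4] [ 408.4 -270.5   38. ] [31, 76] -174.8 [ 23  91 174]
[311.6 196. ] [ 505.3 -265.3   38. ] [29, 75] -154.7 [ 23 104 177]
[338.3 190.4] [ 525.5 -353.8   38. ] [30, 76] -162.7 [ 20 103 178]
```

View pics/c1.png

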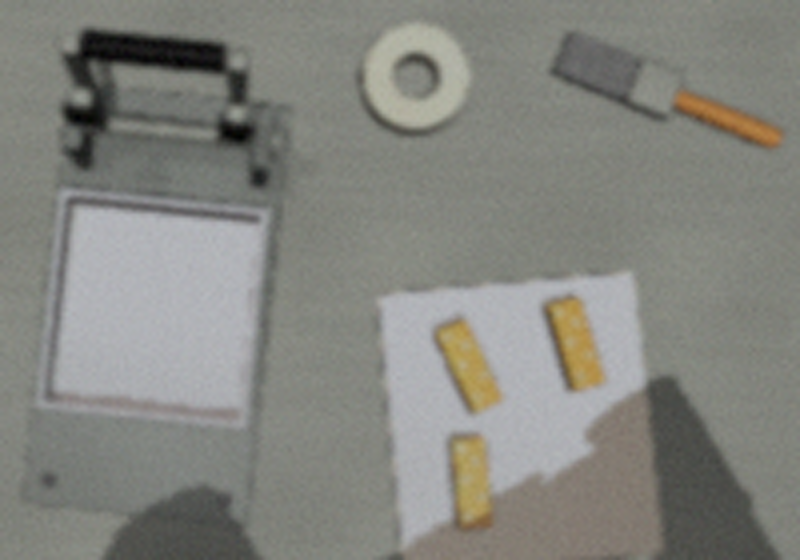

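View pics/c2.png

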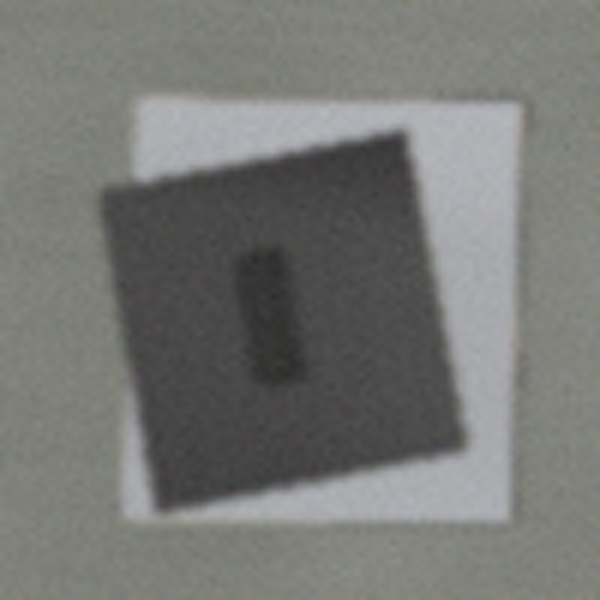

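The c1 crop confirms exactly three tan bars, at c1 (468,365), (575,343) and (471,480). The tub's outer rim corners are at (63,187), (274,207), (245,427) and (39,405). In c2, the cover plate's corners are at (100,187), (405,130), (467,450) and (160,512), and its handle is near (270,315).

Run:
```python
from h import *
c=get_calibration('top')
def quad(P,s,o,z):
    w=np.array([onz(c,p[0]/s+o[0]-.5+.5/s,p[1]/s+o[1]-.5+.5/s,z)[:2] for p in P]) # TL TR BR BL ; TL=+x+y
    x=(w[0]+w[1]-w[2]-w[3])/2; y=(w[0]+w[3]-w[1]-w[2])/2
    print(np.round(w.mean(0),1),'x',round(np.linalg.norm(x),1),round(np.degrees(np.arctan2(x[1],x[0])),1),'y',round(np.linalg.norm(y),1),round(np.degrees(np.arctan2(-y[0],y[1])),1))
quad([(63,187),(274,207),(245,427),(39,405)],4,(195,105),61)
quad([(100,187),(405,130),(467,450),(160,512)],6,(85,145),23)
quad([(236,250),(287,245),(303,381),(254,386)],6,(85,145),57)
quad([(81,32),(224,45),(224,70),(81,57)],4,(195,105),345)
print(cv2.Rodrigues(state()['orientation'])[0].round(3))
```

```text
[547.1  -7. ] x 180.4 -5.5 y 170.7 -4.6
[488.  333.3] x 183.8 13.2 y 172.6 12.2
[488.1 329.9] x 74.7 9.7 y 27.2 6.9
[684.1 -16.2] x 16.3 1.4 y 92.3 -4.1
[[-0.967 -0.256 -0.001]
 [-0.256  0.967  0.002]
 [ 0.     0.002 -1.   ]]
```

{"method": "step_arm", "body": {
  "rows": [0.8,0.05,0.048,0,-8,0.8,0.09,0.087,0,-9.6,0.8,0.12,0.117,0,-9.6,0.8,0.15,0.146,0,-9.6,0.8,0.18,0.175,-0.02,-9.6,0.8,0.21,0.204,-0.04,-9.6,0.8,0.24,0.234,-0.06,-9.6,0.8,0.268,0.261,-0.08,-9.6,0.8,0.268,0.261,-0.092,-9.6,0.8,0.268,0.261,-0.092,-9.6,0.8,0.268,0.261,-0.092,-9.6],
  "newtons": 40
}}

```text
t: 1.2
tool_pos: [408.5, -270.9, 150.5]
orientation: [0.143, -3.138, 0.0]
wrist_force: [-0.8, -0.7, 0.5]
opening: 68.3
finger_force: 0.0
```

```bash
cat >> h.py <<'E'
def bars(name,z=38,show=True):
    im,c=snap(name,f'pics/tmp_{name}.png'); a=cv2.cvtColor(np.array(im),cv2.COLOR_RGB2HSV)
    m=cv2.inRange(a,(12,55,80),(30,255,255)); out=[]
    for k in cv2.findContours(m,0,2)[0]:
        if cv2.contourArea(k)<40: continue
        r=cv2.minAreaRect(k); w=np.array([onz(c,*q,z)[:2] for q in cv2.boxPoints(r)])
        e=sorted([w[1]-w[0],w[2]-w[1]],key=np.linalg.norm); L=e[1]*np.sign(e[1][0])
        p=w.mean(0)
        if not 250<p[0]<750 or abs(p[1])>480: continue
        out.append((p,np.degrees(np.arctan2(L[1],L[0])))); print(name,p.round(1),[round(np.linalg.norm(x)) for x in e],round(out[-1][1],1))
    return out
def pose():
    s=state(); M=cv2.Rodrigues(s['orientation'])[0]
    print('t',round(s['t'],2),'tcp',s['tool_pos'].round(1),'yaw',round(np.degrees(np.arctan2(-M[0,1],M[1,1])),1),'open',round(s['opening'],1),'F',s['wrist_force'].round(1),'ff',round(s['finger_force'],1))
E
python3 -c "
from h import *
pose(); bars('top'); bars('wrist')
c=get_calibration('wrist'); print(c)"
```

```text
t 1.2 tcp [ 408.5 -270.9  150.5] yaw 5.2 open 68.3 F [-0.8 -0.7  0.5] ff 0.0
top [ 510.5 -264. ] [33, 65] 27.1
top [ 525.6 -353.8] [31, 76] 16.9
wrist [ 494. -371.] [14, 28] -29.1
wrist [ 502.7 -265.9] [27, 76] 27.4
wrist [ 406.3 -269.7] [27, 74] 6.3
wrist [ 289.3 -465.1] [4, 9] -10.0
{'fx': 293.65336287488265, 'fy': 293.65336287488265, 'cx': 253.3575908796044, 'cy': 193.2752544660184, 'xyz': array([ 326.29495108, -278.28306773,  282.04854103]), 'rotation': array([-0.25023184, -0.27202476,  1.64538681])}
```

View pics/tmp_wrist.png

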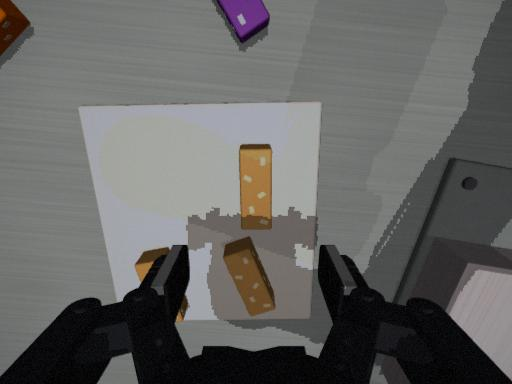

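The wrist picture shows the near tan bar at (256,186), square between the fingers and matching the top-view fix. The second bar is at (248,276) and the third is partly behind a finger at (160,270). The purple and orange look-alikes are at the top edge.

{"method": "step_arm", "body": {
  "rows": [0.8,-0.001,0.001,-0.04,0.3,0.8,-0.001,0.001,-0.08,0.3,0.8,-0.001,0.001,-0.11,0.3,0.8,-0.001,0.001,-0.124,0.3,0.8,-0.001,0.001,-0.124,0.3,0.2,-0.001,0.001,-0.124,0.3,0.2,-0.001,0.001,-0.124,0.3,0.2,-0.001,0.001,-0.124,0.3,0.2,-0.001,0.001,-0.124,0.3,0.2,-0.001,0.001,-0.1,0.3,0.2,-0.001,0.001,-0.06,0.3,0.2,-0.001,0.001,-0.02,0.3],
  "newtons": 30
}}

```text
t: 2.5
tool_pos: [407.1, -269.4, 131.4]
orientation: [0.152, -3.137, -0.001]
wrist_force: [1.4, 0.4, -1.0]
opening: 27.4
finger_force: 30.5
```

{"method": "step_arm", "body": {
  "rows": [0.2,0.025,0.032,0,-5,0.2,0.055,0.07,0,-10.6,0.2,0.085,0.107,0,-10.6,0.2,0.115,0.145,0,-10.6,0.2,0.145,0.183,0,-10.6,0.2,0.168,0.212,0,-10.6,0.2,0.178,0.224,0,-10.6,0.2,0.178,0.224,-0.02,-10.6,0.2,0.178,0.224,-0.05,-10.6,0.2,0.178,0.224,-0.075,-10.6,0.2,0.178,0.224,-0.08,-10.6]
}}

```text
t: 3.6
tool_pos: [583.1, -46.1, 47.2]
orientation: [-0.14, -3.132, 0.001]
wrist_force: [0.5, -1.3, -1.1]
opening: 27.3
finger_force: 30.5
```

```bash
python3 -c "
from h import *
pose(); snap('wrist','pics/w2.png')"
```

```text
t 3.6 tcp [583.1 -46.1  47.2] yaw -5.1 open 27.3 F [ 0.5 -1.3 -1.1] ff 30.5
```

View pics/w2.png

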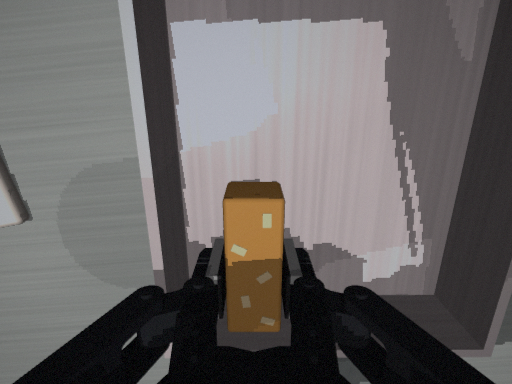

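The wrist view shows bar (254,260) inside the tub, parallel to the walls and clear of the left wall at (165,200).

{"method": "step_arm", "body": {
  "rows": [0.2,0.001,0,-0.01,0,0.2,0.001,0,-0.015,0,0.2,0.001,0,-0.015,0,0.55,0.001,0,-0.015,0,0.55,0.001,0,-0.015,0,0.55,0.001,0,-0.015,0,0.55,0.001,0,0.02,0,0.55,0.001,0,0.06,0,0.8,0.001,0,0.1,0,0.8,-0.02,-0.04,0.1,5,0.8,-0.04,-0.085,0.1,13,0.8,-0.06,-0.125,0.1,21]
}}

```text
t: 4.85
tool_pos: [525.2, -171.9, 151.0]
orientation: [-0.445, 3.108, -0.001]
wrist_force: [-0.1, -0.8, 0.1]
opening: 68.2
finger_force: 0.0
```

```bash
python3 -c "
from h import *
pose(); bars('top'); bars('wrist')"
```

```text
t 4.85 tcp [ 525.2 -171.9  151. ] yaw 16.3 open 68.2 F [-0.1 -0.8  0.1] ff 0.0
top [ 495.4 -270.1] [30, 53] 27.1
top [ 525.6 -353.8] [31, 76] 16.9
wrist [564.6 -39.6] [28, 34] -6.0
wrist [ 503.1 -265.2] [27, 76] 27.7
wrist [ 523.3 -353.4] [28, 78] 19.5
```

{"method": "step_arm", "body": {
  "rows": [0.8,-0.01,-0.045,0,5,0.8,-0.023,-0.085,0,10.5,0.8,-0.023,-0.0945,0,10.5,0.8,-0.023,-0.0945,-0.045,10.5,0.8,-0.023,-0.0945,-0.09,10.5,0.8,-0.023,-0.0945,-0.124,10.5,0.8,-0.023,-0.0945,-0.124,10.5,0.2,-0.023,-0.0945,-0.124,10.5,0.2,-0.023,-0.0945,-0.124,10.5,0.2,-0.023,-0.0945,-0.124,10.5,0.2,-0.023,-0.0945,-0.124,10.5]
}}

```text
t: 6.05
tool_pos: [504.7, -265.6, 28.9]
orientation: [-0.718, 3.054, -0.004]
wrist_force: [-0.0, 1.4, 6.8]
opening: 27.5
finger_force: 31.3
```

```bash
python3 -c "
from h import *
pose()"
```

```text
t 6.05 tcp [ 504.7 -265.6   28.9] yaw 26.5 open 27.5 F [-0.   1.4  6.8] ff 31.3
```

{"method": "step_arm", "body": {
  "rows": [0.2,0,0,0.04,0,0.2,0,0,0.08,0,0.2,0,0.01,0.104,-4,0.2,0,0.045,0.104,-11,0.2,0,0.085,0.104,-18,0.2,-0.002,0.125,0.104,-25,0.2,-0.0035,0.165,0.104,-31.5,0.2,-0.0035,0.2,0.104,-31.5,0.2,-0.0035,0.227,0.104,-31.5,0.2,-0.0035,0.227,0.07,-31.5,0.2,-0.0035,0.227,0.04,-31.5,0.2,-0.0035,0.227,0.024,-31.5]
}}

```text
t: 7.25
tool_pos: [498.0, -37.8, 48.8]
orientation: [-0.139, -3.136, -0.0]
wrist_force: [-0.2, 0.7, -0.8]
opening: 27.1
finger_force: 30.2
```

```bash
python3 -c "
from h import *
pose()"
```

```text
t 7.25 tcp [498.  -37.8  48.8] yaw -5.1 open 27.1 F [-0.2  0.7 -0.8] ff 30.2
```

{"method": "step_arm", "body": {
  "rows": [0.2,0,0,-0.01,0,0.2,0,0,-0.015,0,0.2,0,0,-0.015,0,0.55,0,0,-0.015,0,0.55,0,0,-0.015,0,0.55,0,0,-0.015,0,0.55,0,0,0.02,0,0.55,0,0,0.06,0,0.8,0,0,0.1,0,0.8,0.005,-0.045,0.1,7,0.8,0.01,-0.09,0.1,15,0.8,0.016,-0.135,0.1,23]
}}

```text
t: 8.45
tool_pos: [515.2, -170.5, 151.1]
orientation: [-0.481, 3.103, -0.0]
wrist_force: [1.4, 0.3, 0.1]
opening: 68.4
finger_force: 0.0
```

{"method": "step_arm", "body": {
  "rows": [0.8,0.003,-0.045,0,0,0.8,0.006,-0.09,0,0,0.8,0.008,-0.11,0,0,0.8,0.008,-0.11,0,0]
}}

```text
t: 8.85
tool_pos: [522.6, -282.1, 149.8]
orientation: [0.466, -3.106, 0.0]
wrist_force: [-0.2, 0.0, 0.2]
opening: 68.4
finger_force: 0.0
```

```bash
python3 -c "
from h import *
pose(); bars('top'); bars('wrist')"
```

```text
t 8.85 tcp [ 522.6 -282.1  149.8] yaw 17.0 open 68.4 F [-0.2  0.   0.2] ff 0.0
top [499.5 -40.7] [31, 77] -5.8
top [581.4 -58.3] [74, 76] -21.7
wrist [571.9 -37.7] [28, 50] -6.0
wrist [ 698.9 -462.9] [21, 64] 67.8
wrist [516.5 -32.9] [28, 47] -5.1
wrist [ 522.8 -354.8] [27, 76] 18.4
```

{"method": "step_arm", "body": {
  "rows": [0.8,0,-0.04,0,0,0.8,-0.0005,-0.071,0,0,0.8,-0.0005,-0.071,-0.045,0,0.8,-0.0005,-0.071,-0.09,0,0.8,-0.0005,-0.071,-0.123,0,0.8,-0.0005,-0.071,-0.123,0,0.2,-0.0005,-0.071,-0.123,0,0.2,-0.0005,-0.071,-0.123,0,0.2,-0.0005,-0.071,-0.123,0,0.2,-0.0005,-0.071,-0.123,0]
}}

```text
t: 9.95
tool_pos: [524.5, -351.0, 30.5]
orientation: [-0.472, 3.101, -0.005]
wrist_force: [0.3, 2.1, 6.2]
opening: 26.8
finger_force: 31.2
```

```bash
python3 -c "
from h import *
pose()"
```

```text
t 9.95 tcp [ 524.5 -351.    30.5] yaw 17.3 open 26.8 F [0.3 2.1 6.2] ff 31.2
```

{"method": "step_arm", "body": {
  "rows": [0.2,0,0,0.04,0,0.2,0,0,0.08,0,0.2,0,0.02,0.105,-3,0.2,-0.003,0.065,0.105,-10,0.2,-0.006,0.11,0.105,-17,0.2,-0.01,0.155,0.105,-23,0.2,-0.013,0.2,0.105,-23,0.2,-0.015,0.245,0.105,-23,0.2,-0.017,0.29,0.105,-23,0.2,-0.017,0.33,0.105,-23,0.2,-0.017,0.365,0.105,-23,0.2,-0.017,0.386,0.105,-23]
}}

```text
t: 11.15
tool_pos: [505.3, 38.2, 133.3]
orientation: [0.154, 3.136, 0.002]
wrist_force: [0.7, -0.1, -1.0]
opening: 27.6
finger_force: 30.2
```

{"method": "step_arm", "body": {
  "rows": [0.2,0,0,0,0,0.2,0,0,-0.04,0,0.2,0,0,-0.075,0,0.2,0,0,-0.095,0,0.2,0,0,-0.097,0,0.2,0,0,-0.097,0]
}}

```text
t: 11.75
tool_pos: [505.4, 35.1, 35.4]
orientation: [-0.158, -3.137, 0.0]
wrist_force: [-0.5, -0.3, -1.1]
opening: 27.3
finger_force: 33.2
```

```bash
python3 -c "
from h import *
pose()"
```

```text
t 11.75 tcp [505.4  35.1  35.4] yaw -5.8 open 27.3 F [-0.5 -0.3 -1.1] ff 33.2
```

{"method": "step_arm", "body": {
  "rows": [0.5,0,0,-0.001,0,0.5,0,0,-0.001,0,0.5,0,0,-0.001,0,0.5,0,0,0.03,0,0.5,0,0,0.07,0,0.8,0,0,0.12,0,0.8,0,0.05,0.12,7,0.8,0,0.1,0.12,15,0.8,-0.01,0.15,0.12,17.5,0.8,-0.01,0.19,0.12,17.5,0.8,-0.01,0.19,0.12,17.5,0.8,-0.01,0.19,0.12,17.5]
}}

```text
t: 12.95
tool_pos: [495.2, 226.5, 155.3]
orientation: [0.325, -3.125, 0.0]
wrist_force: [0.4, -0.0, 0.2]
opening: 68.3
finger_force: 0.0
```

```bash
python3 -c "
from h import *
pose(); bars('top',45); snap('wrist','pics/w4.png'); print(get_calibration('wrist'))
a=cv2.imread('pics/tmp_top.png')[80:250,75:325]; cv2.imwrite('pics/t4.png',cv2.resize(a,(800,544),interpolation=cv2.INTER_CUBIC))"
```

```text
t 12.95 tcp [495.2 226.5 155.3] yaw 11.9 open 68.3 F [ 0.4 -0.   0.2] ff 0.0
top [500.  -38.3] [28, 75] -5.8
top [504.8  34.7] [30, 75] -5.1
top [587.4 -46.2] [28, 78] -5.0
top [ 714.8 -479. ] [22, 97] 68.9
{'fx': 293.65336287488265, 'fy': 293.65336287488265, 'cx': 253.3575908796044, 'cy': 193.2752544660184, 'xyz': array([414.52423472, 208.75985158, 286.34817934]), 'rotation': array([-0.23669093, -0.29008833,  1.75860301])}
```

View pics/w4.png

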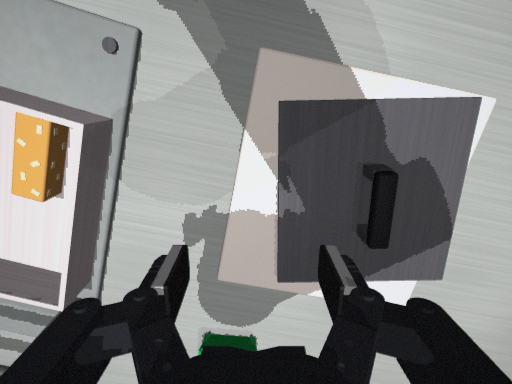

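View pics/t4.png

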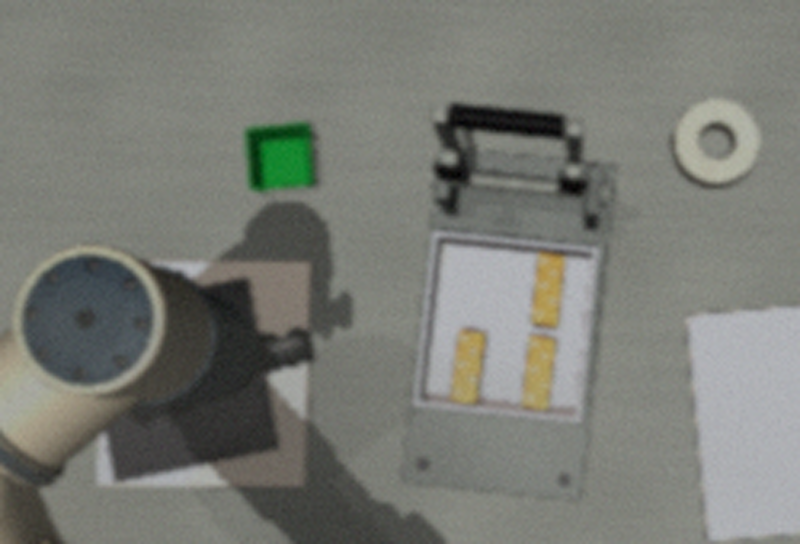

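Top view: all three bars lie flat and apart in the tub. Wrist view: cover plate corners at (278,101), (480,97), (443,279) and (277,282), with the handle top about (385,173)–(379,240).

Run:
```python
from h import *
c=get_calibration('wrist')
P=[(278,101),(480,97),(443,279),(277,282)]
w=np.array([onz(c,*p,23)[:2] for p in P]);print(w.round(1),w.mean(0).round(1))
for i in range(4):
    e=w[(i+1)%4]-w[i];print(round(np.linalg.norm(e),1),round(np.degrees(np.arctan2(e[1],e[0])),1))
print([onz(c,*p,57)[:2].round(1) for p in [(386,173),(379,241)]])
```

```text
[[416.2 230.5]
 [377.9 398.2]
 [554.6 441.4]
 [593.8 271.5]] [485.6 335.4]
172.0 102.9
181.9 13.7
174.4 -77.0
182.3 -167.0
[array([452.1, 325.6]), array([511.5, 340.9])]
```

{"method": "step_arm", "body": {
  "rows": [0.6,-0.004,0.04,0,1.1,0.6,-0.008,0.08,0,1.1,0.6,-0.008,0.1075,0,1.1,0.6,-0.008,0.1075,0,1.1,0.6,-0.008,0.1075,-0.02,1.1,0.6,-0.008,0.1075,-0.03,1.1,0.6,-0.008,0.1075,-0.03,1.1,0.6,-0.008,0.1075,-0.03,1.1]
}}

```text
t: 13.85
tool_pos: [487.9, 332.3, 125.8]
orientation: [-0.35, 3.122, -0.001]
wrist_force: [0.3, 0.5, 0.6]
opening: 51.2
finger_force: 0.0
```

```bash
python3 -c "
from h import *
pose(); snap('wrist','pics/w5.png')
c=get_calibration('wrist')
C=np.array([487,334.]);t=np.radians(13);ex=np.array([np.cos(t),np.sin(t)]);ey=np.array([-ex[1],ex[0]])
a=cv2.imread('pics/w5.png')
for sx,sy in [(1,1),(1,-1),(-1,-1),(-1,1)]:
  for (hx,hy,z) in [(35,9,57),(92,87,23)]:
    cv2.circle(a,tuple(int(round(v)) for v in proj(c,[*(C+sx*hx*ex+sy*hy*ey),z])),2,(0,0,255),-1)
cv2.imwrite('pics/w5b.png',cv2.resize(a,(800,600)))"
```

```text
t 13.85 tcp [487.9 332.3 125.8] yaw 12.8 open 51.2 F [0.3 0.5 0.6] ff 0.0
```

View pics/w5b.png

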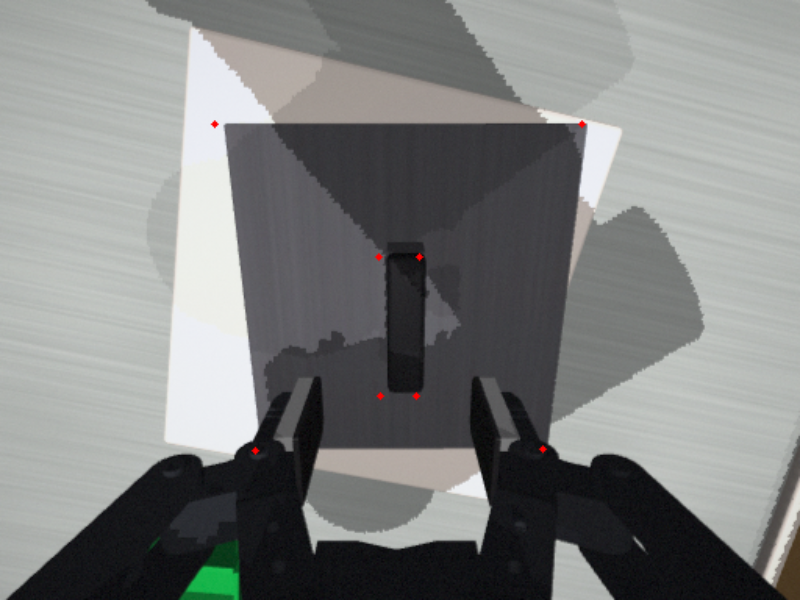

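The wrist view shows the handle centred at (405,323) and the fingers centred at x≈397, so I need about 3.7 mm more in +y. The plate edge is level in the view, so the yaw matches.

{"method": "step_arm", "body": {
  "rows": [0.6,-0.002,0.0037,0,0.2,0.6,-0.002,0.0037,-0.04,0.2,0.6,-0.002,0.0037,-0.07,0.2,0.6,-0.002,0.0037,-0.083,0.2,0.6,-0.002,0.0037,-0.083,0.2,0.1,-0.002,0.0037,-0.083,0.2,0.1,-0.002,0.0037,-0.083,0.2,0.1,-0.002,0.0037,-0.083,0.2,0.1,-0.002,0.0037,-0.083,0.2,0.1,-0.002,0.0037,-0.083,0.2],
  "newtons": 90
}}

```text
t: 14.9
tool_pos: [486.5, 337.5, 44.6]
orientation: [-0.357, 3.118, 0.003]
wrist_force: [-0.7, -1.2, 6.1]
opening: 16.2
finger_force: 88.2
```

```bash
python3 -c "
from h import *
pose()"
```

```text
t 14.9 tcp [486.5 337.5  44.6] yaw 13.1 open 16.2 F [-0.7 -1.2  6.1] ff 88.2
```

{"method": "step_arm", "body": {
  "rows": [0.1,0,0,0.005,0,0.1,0,0,0.015,0,0.1,0,0,0.03,0,0.1,0,0,0.05,0,0.1,0,0,0.07,0,0.1,0,0,0.09,0,0.1,0,0,0.1,0,0.1,0,0,0.1,0,0.1,0,0,0.1,0]
}}

```text
t: 15.8
tool_pos: [484.8, 336.6, 141.4]
orientation: [0.357, -3.12, 0.001]
wrist_force: [-0.4, 0.3, -6.0]
opening: 16.0
finger_force: 88.1
```

```bash
python3 -c "
from h import *
pose(); bars('top',45); snap('wrist','pics/w6.png')"
```

```text
t 15.8 tcp [484.8 336.6 141.4] yaw 13.0 open 16.0 F [-0.4  0.3 -6. ] ff 88.1
top [500.1 -37.9] [28, 75] -5.8
top [504.8  34.7] [30, 75] -5.1
top [587.5 -46. ] [28, 78] -4.7
top [ 715.1 -479.1] [21, 97] 68.1
```

View pics/w6.png

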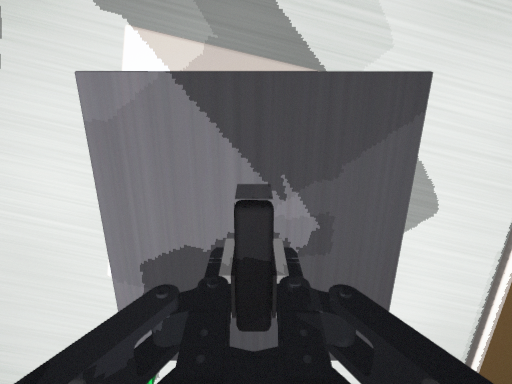

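The cover hangs level, with its front plate edge running from (76,71) to (432,71). The handle is centred between the fingers.

Run:
```python
from h import *
c=get_calibration('wrist')
for z in (116,119.8,122):
    a,b=[onz(c,u,71,z)[:2] for u in (76,432.5)]
    e=b-a; L=np.linalg.norm(e); e/=L; n=np.array([e[1],-e[0]]); n*=np.sign(n[0])
    print(z,round(L,1),((a+b)/2+92*n).round(1),np.degrees(np.arctan2(n[1],n[0])).round(1))
T=np.array([547.1,-7]);print(T)
```

```text
116 175.2 [483.5 336.8] 13.1
119.8 170.9 [483.8 336.9] 13.1
122 168.5 [483.9 336.9] 13.1
[547.1  -7. ]
```

{"method": "step_arm", "body": {
  "rows": [0.1,0.002,-0.012,0,-0.5,0.1,0.007,-0.037,0,-2,0.1,0.013,-0.072,0,-4,0.1,0.02,-0.11,0,-6,0.1,0.027,-0.148,0,-8,0.1,0.034,-0.186,0,-10,0.1,0.041,-0.224,0,-12,0.1,0.048,-0.26,0,-14,0.1,0.054,-0.295,0,-16,0.1,0.059,-0.322,0,-17.5,0.1,0.062,-0.338,0,-18.2,0.1,0.063,-0.3436,0,-18.2]
}}

```text
t: 17.1
tool_pos: [547.9, -8.9, 141.6]
orientation: [-0.145, -3.137, 0.001]
wrist_force: [-0.1, -0.1, -5.0]
opening: 16.0
finger_force: 88.3
```

{"method": "step_arm", "body": {
  "rows": [0.1,0,0,-0.005,0,0.1,0,0,-0.015,0,0.1,0,0,-0.025,0,0.1,0,0,-0.03,0,0.1,0,0,-0.03,0,0.1,0,0,-0.03,0]
}}

```text
t: 17.7
tool_pos: [548.6, -6.4, 112.3]
orientation: [0.14, 3.138, -0.0]
wrist_force: [-0.4, 0.4, -4.4]
opening: 16.4
finger_force: 88.3
```

```bash
python3 -c "
from h import *
pose(); snap('wrist','pics/w7.png'); snap('top','pics/t7.png')
a=cv2.imread('pics/w7.png');b=cv2.imread('pics/t7.png')[90:240,170:320]
cv2.imwrite('pics/m7.png',np.hstack([cv2.resize(a,(480,360)),cv2.resize(b,(320,360))]))"
```

```text
t 17.7 tcp [548.6  -6.4 112.3] yaw -5.1 open 16.4 F [-0.4  0.4 -4.4] ff 88.3
```

View pics/m7.png

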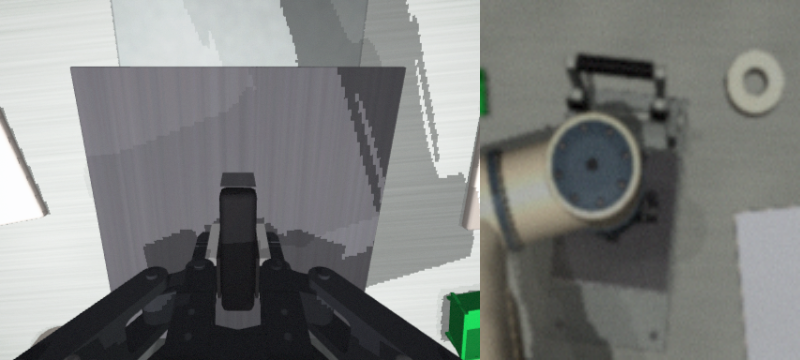

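Run:
```python
from h import *
c=get_calibration('wrist'); s=512/480
p=[onz(c,u*s,v*s,12)[:2] for u,v in ((115,30),(367,30))]
m=(p[0]+p[1])/2; t=np.radians(-5.1); ey=np.array([-np.sin(t),np.cos(t)])
print(p,np.linalg.norm(p[1]-p[0]),'press y of mid',(m-[547.1,-7])@ey)
```

```text
[array([417.81227582, -86.45957885]), array([434.52548077, 101.48150892])] 188.68275939974876 press y of mid 3.7034300396455713
```

Run:
```python
from h import *
c=get_calibration('wrist'); s=state()
c['xyz']=np.array(c['xyz'])+np.array([583.1,-46.1,47.2])-s['tool_pos']
t=np.radians(-5.1); ex=np.array([np.cos(t),np.sin(t)]);ey=np.array([-ex[1],ex[0]])
for n,u,v,z in [('floorL',171,25,17),('floorR',384,22,17),('rimL in',136,20,61),('rimL out',122,20,61)]:
    d=onz(c,u,v,z)[:2]-[547.1,-7]; print(n,(d@ex).round(1),(d@ey).round(1))
a=cv2.imread('pics/w2.png'); cv2.imwrite('pics/w2b.png',cv2.resize(a[0:200,90:512],(800,380),interpolation=cv2.INTER_CUBIC))
```

```text
floorL -74.7 -75.2
floorR -76.0 27.9
rimL in -67.7 -76.4
rimL out -67.7 -81.3
```

View pics/w2b.png

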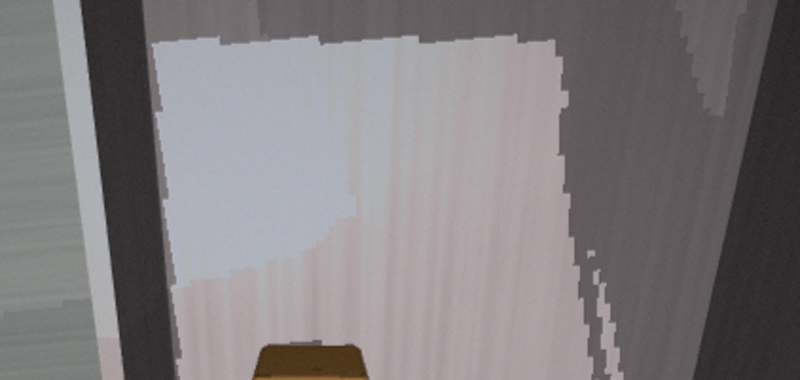

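Run:
```python
from h import *
c=get_calibration('wrist'); s=state()
c['xyz']=np.array(c['xyz'])+np.array([583.1,-46.1,47.2])-s['tool_pos']
t=np.radians(-5.1); ex=np.array([np.cos(t),np.sin(t)]);ey=np.array([-ex[1],ex[0]])
k=422/800
for n,u,v,z in [('floorL',158,100,17),('floorR',757,100,17),('rimLin',91,100,61),('rimLout',65,100,61),('floorL',178,340,17),('floorR',702,340,17),]:
    d=onz(c,90+u*k,v*k,z)[:2]-[547.1,-7]; print(n,(d@ex).round(1),(d@ey).round(1))
```

```text
floorL -62.5 -75.1
floorR -62.6 82.3
rimLin -57.3 -77.0
rimLout -57.3 -82.0
floorL 3.1 -74.9
floorR 3.0 82.8
```

Run:
```python
from h import *
c=get_calibration('wrist')
c['xyz']=np.array([414.52423472, 208.75985158, 286.34817934]);c['rotation']=np.array([-0.23669093, -0.29008833,  1.75860301])
t=np.radians(-5.1); ex=np.array([np.cos(t),np.sin(t)]);ey=np.array([-ex[1],ex[0]])
for n,u,v,z in [('outer corner -90,85',113,120,61),('base corner -170,95',140,31,12)]:
    d=onz(c,u,v,z)[:2]-[547.1,-7]; print(n,(d@ex).round(1),(d@ey).round(1))
```

```text
outer corner -90,85 -102.8 108.1
base corner -170,95 -170.9 98.6
```

{"method": "step_arm", "body": {
  "rows": [0.1,-0.001,0.0027,0,0,0.1,-0.001,0.0027,-0.005,0,0.1,-0.001,0.0027,-0.01,0,0.1,-0.001,0.0027,-0.014,0,0.1,-0.001,0.0027,-0.017,0,0.1,-0.001,0.0027,-0.02,0,0.1,-0.001,0.0027,-0.02,0]
}}

```text
t: 18.5
tool_pos: [547.1, -4.1, 91.7]
orientation: [-0.141, -3.137, 0.0]
wrist_force: [0.2, -0.5, -5.1]
opening: 16.1
finger_force: 88.4
```

{"method": "step_arm", "body": {
  "rows": [0.1,0,0,-0.002,0,0.1,0,0,-0.004,0,0.1,0,0,-0.005,0,0.1,0,0,-0.005,0]
}}

```text
t: 18.9
tool_pos: [547.5, -4.0, 87.6]
orientation: [0.141, 3.138, -0.0]
wrist_force: [-1.0, 0.0, -1.3]
opening: 16.0
finger_force: 88.7
```

```bash
python3 -c "
from h import *
pose(); print(state()['wrist_torque'])"
```

```text
t 18.9 tcp [547.5  -4.   87.6] yaw -5.1 open 16.0 F [-1.   0.  -1.3] ff 88.7
[0.11216917 0.45762516 0.01290968]
```

{"method": "step_arm", "body": {
  "rows": [0.1,0,0,-0.001,0,0.1,0,0,-0.0015,0,0.1,0,0,-0.0015,0]
}}

```text
t: 19.2
tool_pos: [547.5, -4.0, 87.6]
orientation: [0.14, 3.137, -0.0]
wrist_force: [-6.3, 1.5, 8.8]
opening: 16.4
finger_force: 90.2
```

```bash
python3 -c "
from h import *
pose(); print(state()['wrist_torque']); snap('wrist','pics/w8.png')"
```

```text
t 19.2 tcp [547.5  -4.   87.6] yaw -5.1 open 16.4 F [-6.3  1.5  8.8] ff 90.2
[ 0.60926413  2.20788919 -0.03609982]
```

View pics/w8.png

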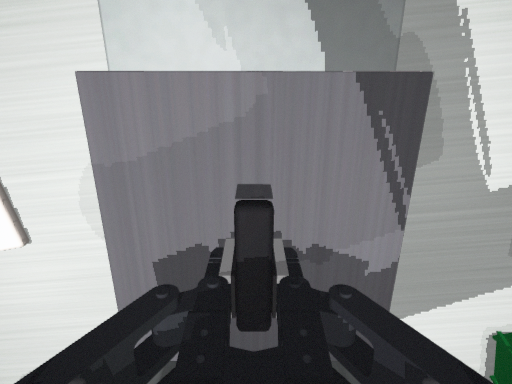

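The plate sits parallel over the tub, and the descent stopped hard at exactly the computed seated height (TCP 87.6 mm, 9 N). I'm letting go and rising.

{"method": "step_arm", "body": {
  "rows": [0.6,0,0,0,0,0.6,0,0,0,0,0.6,0,0,0,0,0.6,0,0,0,0,0.7,0,0,0.03,0,0.7,0,0,0.07,0,0.7,0,0,0.12,0,0.7,0,0,0.17,0,0.7,0,0,0.22,0,0.7,0,0,0.27,0,0.7,0,0,0.31,0,0.7,0,0,0.32,0],
  "newtons": 60
}}

```text
t: 20.45
tool_pos: [548.3, -4.5, 411.2]
orientation: [0.142, 3.129, 0.002]
wrist_force: [-1.0, -0.1, -0.3]
opening: 59.7
finger_force: 0.0
```

```bash
python3 -c "
from h import *
pose(); print(state()['qpos'].round(2)); im,c=snap('top','pics/t9.png'); im,w=snap('wrist','pics/w9.png'); print(w)
a=cv2.imread('pics/w9.png');b=cv2.imread('pics/t9.png')[80:230,170:320]
cv2.imwrite('pics/m9.png',np.hstack([a,cv2.resize(b,(288,384))]))
"
```

```text
t 20.45 tcp [548.3  -4.5 411.2] yaw -5.2 open 59.7 F [-1.  -0.1 -0.3] ff 0.0
[ 0.28  0.27  0.55  0.   -1.84 -1.94]
{'fx': 293.65336287488265, 'fy': 293.65336287488265, 'cx': 253.3575908796044, 'cy': 193.2752544660184, 'xyz': array([465.0764131 ,   3.56518899, 540.57971115]), 'rotation': array([-0.27075995, -0.24891223,  1.46608821])}
```

View pics/m9.png

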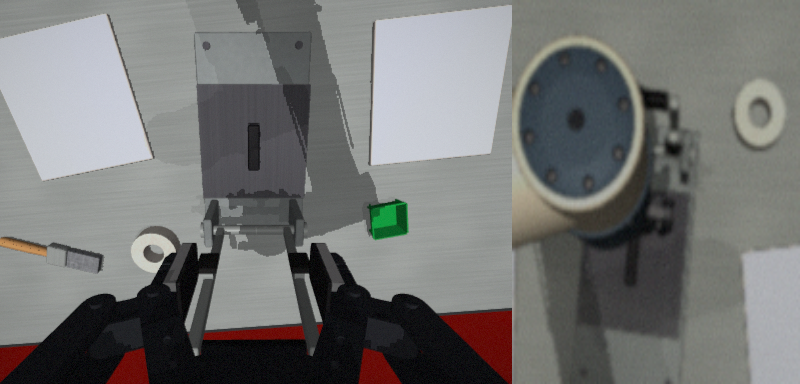

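The wrist view shows the cover plate square over the tub, with edges (197,84)–(311,84) and (204,197)–(303,197), level. The dish (388,218) and roll (155,252) are untouched. Next, the lever.

{"method": "step_arm", "body": {
  "rows": [0.7,0,0,0,8,0.7,0.015,-0.001,0,16,0.7,0.035,-0.002,0,24,0.7,0.055,-0.004,0,32,0.7,0.075,-0.006,0,40,0.7,0.095,-0.008,0,48,0.7,0.115,-0.01,0,56,0.7,0.13,-0.011,0,64,0.7,0.1375,-0.011,0,72,0.7,0.1375,-0.011,0,80,0.7,0.1375,-0.011,0,88,0.7,0.1375,-0.011,0,90]
}}

```text
t: 21.75
tool_pos: [685.4, -14.9, 403.6]
orientation: [2.123, -2.312, -0.003]
wrist_force: [-0.9, 0.1, 1.1]
opening: 59.9
finger_force: 0.0
```

{"method": "step_arm", "body": {
  "rows": [0.7,0,0,0,0,0.7,0,0,0,0]
}}

```text
t: 21.95
tool_pos: [685.0, -14.9, 404.6]
orientation: [2.117, -2.319, -0.002]
wrist_force: [-0.4, 0.3, 0.2]
opening: 60.0
finger_force: 0.0
```

```bash
python3 -c "
from h import *
pose(); print(state()['qpos'].round(2)); snap('wrist','pics/w10.png')
"
```

```text
t 21.95 tcp [685.  -14.9 404.6] yaw 84.8 open 60.0 F [-0.4  0.3  0.2] ff 0.0
[ 0.21  0.66  1.17 -0.   -2.08 -0.3 ]
```

View pics/w10.png

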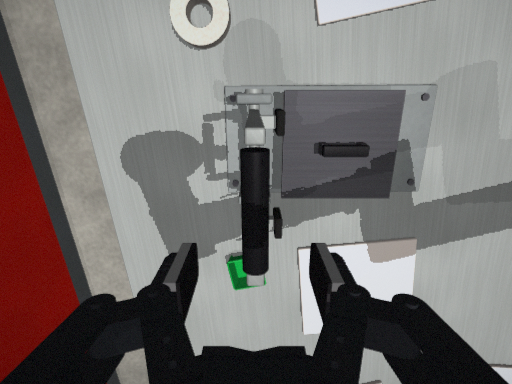

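The grip lies vertically between the fingers in the picture, from (255,149) to (256,274), centred on the pinch line.

```bash
python3 -c "
from h import *
c=get_calibration('wrist')
for u,v in ((255,149),(256,274),(255.5,211.5)): print(onz(c,u,v,345).round(1))
t=np.radians(-5.1)
for th in np.linspace(0,np.pi/2,13):
    x=140-245*np.sin(th); z=95+245*np.cos(th); print(round(th,2),round(x-140,1),round(z-340,1),'world d',round((x-140)*np.cos(t),1),round((x-140)*np.sin(t),1))
"
```

```text
[679.7 -62.8 345. ]
[687.3  32.  345. ]
[683.2 -18.9 345. ]
0.0 0.0 0.0 world d 0.0 -0.0
0.13 -32.0 -2.1 world d -31.9 2.8
0.26 -63.4 -8.3 world d -63.2 5.6
0.39 -93.8 -18.6 world d -93.4 8.3
0.52 -122.5 -32.8 world d -122.0 10.9
0.65 -149.1 -50.6 world d -148.6 13.3
0.79 -173.2 -71.8 world d -172.6 15.4
0.92 -194.4 -95.9 world d -193.6 17.3
1.05 -212.2 -122.5 world d -211.3 18.9
1.18 -226.4 -151.2 world d -225.5 20.1
1.31 -236.7 -181.6 world d -235.7 21.0
1.44 -242.9 -213.0 world d -241.9 21.6
1.57 -245.0 -245.0 world d -244.0 21.8
```

{"method": "step_arm", "body": {
  "rows": [0.7,-0.0005,-0.0005,-0.02,0,0.7,-0.0005,-0.0005,-0.045,0,0.7,-0.0005,-0.0005,-0.065,0,0.7,-0.0005,-0.0005,-0.0725,0,0.7,-0.0005,-0.0005,-0.0725,0,0.1,-0.0005,-0.0005,-0.0725,0,0.1,-0.0005,-0.0005,-0.0725,0,0.1,-0.0005,-0.0005,-0.0725,0,0.1,-0.0005,-0.0005,-0.0725,0,0.1,-0.0005,-0.0005,-0.0725,0],
  "newtons": 60
}}

```text
t: 23.0
tool_pos: [684.4, -15.5, 334.4]
orientation: [-2.119, 2.318, -0.001]
wrist_force: [-3.1, 2.0, 5.2]
opening: 18.2
finger_force: 58.5
```

```bash
python3 -c "
from h import *
pose()"
```

```text
t 23.0 tcp [684.4 -15.5 334.4] yaw 84.9 open 18.2 F [-3.1  2.   5.2] ff 58.5
```

{"method": "step_arm", "body": {
  "rows": [0.1,-0.016,0.0014,-0.0005,0,0.1,-0.032,0.0028,-0.002,0,0.1,-0.0476,0.0042,-0.0047,0,0.1,-0.063,0.0056,-0.0083,0,0.1,-0.0784,0.007,-0.013,0,0.1,-0.0934,0.0083,-0.0186,0,0.1,-0.108,0.0096,-0.0253,0,0.1,-0.122,0.0109,-0.0328,0,0.1,-0.1356,0.0121,-0.0413,0,0.1,-0.1486,0.0133,-0.0506,0,0.1,-0.161,0.0144,-0.0608,0,0.1,-0.1726,0.0154,-0.0718,0]
}}

```text
t: 24.2
tool_pos: [512.1, -0.8, 263.6]
orientation: [-2.118, 2.317, -0.006]
wrist_force: [-2.2, -0.6, 9.6]
opening: 17.8
finger_force: 59.7
```

```bash
python3 -c "
from h import *
pose()
for i in range(1,13):
    th=np.pi/4+i*np.pi/48; print(np.round([-243.9*(np.sin(th)-np.sin(np.pi/4))*1.0005,245*(np.cos(th)-np.cos(np.pi/4)),21.8*(np.sin(th)-.7071)],1).tolist())"
```

```text
t 24.2 tcp [512.1  -0.8 263.6] yaw 84.9 open 17.8 F [-2.2 -0.6  9.6] ff 59.7
[-10.9, -11.7, 1.0]
[-21.0, -24.1, 1.9]
[-30.3, -37.1, 2.7]
[-38.8, -50.7, 3.5]
[-46.3, -64.9, 4.1]
[-52.9, -79.5, 4.7]
[-58.5, -94.5, 5.2]
[-63.2, -109.8, 5.6]
[-66.8, -125.4, 6.0]
[-69.4, -141.3, 6.2]
[-70.9, -157.2, 6.3]
[-71.5, -173.2, 6.4]
```

{"method": "step_arm", "body": {
  "rows": [0.1,-0.011,0.001,-0.0117,0,0.1,-0.021,0.0019,-0.0241,0,0.1,-0.0303,0.0027,-0.0371,0,0.1,-0.0388,0.0035,-0.0507,0,0.1,-0.0463,0.0041,-0.0649,0,0.1,-0.053,0.0047,-0.0795,0,0.1,-0.0585,0.0052,-0.0945,0,0.1,-0.0632,0.0056,-0.11,0,0.1,-0.0668,0.006,-0.1254,0,0.1,-0.0694,0.0062,-0.1413,0,0.1,-0.071,0.0063,-0.155,0,0.1,-0.0714,0.0064,-0.163,0]
}}

```text
t: 25.4
tool_pos: [439.8, 5.3, 98.1]
orientation: [2.118, -2.317, 0.001]
wrist_force: [-3.5, -4.6, 6.9]
opening: 18.0
finger_force: 59.6
```

{"method": "step_arm", "body": {
  "rows": [0.1,-0.0002,0,-0.004,0,0.1,-0.0003,0,-0.008,0,0.1,-0.0003,0,-0.01,0,0.1,-0.0003,0,-0.01,0]
}}

```text
t: 25.8
tool_pos: [439.6, 5.3, 89.3]
orientation: [2.119, -2.317, 0.001]
wrist_force: [-5.8, -3.3, 10.4]
opening: 17.6
finger_force: 60.1
```

```bash
python3 -c "
from h import *
pose()"
```

```text
t 25.8 tcp [439.6   5.3  89.3] yaw 84.9 open 17.6 F [-5.8 -3.3 10.4] ff 60.1
```

{"method": "step_arm", "body": {
  "rows": [0.1,0,0,-0.001,0,0.1,0,0,-0.002,0,0.1,0,0,-0.002,0]
}}

```text
t: 26.1
tool_pos: [439.7, 5.3, 89.1]
orientation: [2.12, -2.317, 0.002]
wrist_force: [-13.8, -1.9, 27.2]
opening: 18.1
finger_force: 61.8
```

{"method": "step_arm", "body": {
  "rows": [0.1,0,0,-0.0003,0,0.1,0,0,-0.0003,0,0.1,0,0,-0.0003,0,0.1,0,0,-0.0003,0,0.1,0,0,-0.0003,0,0.1,0,0,-0.0003,0,0.1,0,0,-0.0003,0,0.1,0,0,-0.0003,0,0.1,0,0,-0.0003,0,0.1,0,0,-0.0003,0,0.1,0,0,-0.0003,0,0.1,0,0,-0.0003,0]
}}

```text
t: 27.3
tool_pos: [439.7, 5.3, 89.1]
orientation: [2.12, -2.317, 0.002]
wrist_force: [-14.4, -0.7, 29.5]
opening: 17.9
finger_force: 62.0
```

```bash
python3 -c "
from h import *
pose()
for i in range(1,37):
    th=np.pi/2-i*np.pi/72; print(i,np.round([244*(1-np.sin(th)),-21.8*(1-np.sin(th)),245*np.cos(th)],1).tolist())"
```

```text
t 27.3 tcp [439.7   5.3  89.1] yaw 84.9 open 17.9 F [-14.4  -0.7  29.5] ff 62.0
1 [0.2, -0.0, 10.7]
2 [0.9, -0.1, 21.4]
3 [2.1, -0.2, 32.0]
4 [3.7, -0.3, 42.5]
5 [5.8, -0.5, 53.0]
6 [8.3, -0.7, 63.4]
7 [11.3, -1.0, 73.7]
8 [14.7, -1.3, 83.8]
9 [18.6, -1.7, 93.8]
10 [22.9, -2.0, 103.5]
11 [27.6, -2.5, 113.1]
12 [32.7, -2.9, 122.5]
13 [38.2, -3.4, 131.6]
14 [44.1, -3.9, 140.5]
15 [50.4, -4.5, 149.1]
16 [57.1, -5.1, 157.5]
17 [64.1, -5.7, 165.5]
18 [71.5, -6.4, 173.2]
19 [79.2, -7.1, 180.6]
20 [87.2, -7.8, 187.7]
21 [95.5, -8.5, 194.4]
22 [104.0, -9.3, 200.7]
23 [112.9, -10.1, 206.6]
24 [122.0, -10.9, 212.2]
25 [131.3, -11.7, 217.3]
26 [140.9, -12.6, 222.0]
27 [150.6, -13.5, 226.4]
28 [160.5, -14.3, 230.2]
29 [170.6, -15.2, 233.7]
30 [180.8, -16.2, 236.7]
31 [191.2, -17.1, 239.2]
32 [201.6, -18.0, 241.3]
33 [212.2, -19.0, 242.9]
34 [222.7, -19.9, 244.1]
35 [233.4, -20.8, 244.8]
36 [244.0, -21.8, 245.0]
```

Held firmly (29 N) for 1.2 s. Easing up at about 0.44 rad/s.

{"method": "step_arm", "body": {
  "rows": [0.1,0,0,0.003,0,0.1,0.0004,0,0.0107,0,0.1,0.001,-0.0001,0.0214,0,0.1,0.0021,-0.0002,0.032,0,0.1,0.0037,-0.0003,0.0425,0,0.1,0.0058,-0.0005,0.053,0,0.1,0.0083,-0.0007,0.0634,0,0.1,0.0113,-0.001,0.0737,0,0.1,0.0147,-0.0013,0.0838,0,0.1,0.0186,-0.0017,0.0938,0,0.1,0.0229,-0.002,0.1035,0,0.1,0.0276,-0.0025,0.1131,0]
}}

```text
t: 28.5
tool_pos: [466.0, 3.0, 200.1]
orientation: [2.117, -2.317, -0.002]
wrist_force: [-8.6, -0.7, 7.3]
opening: 17.9
finger_force: 59.6
```

{"method": "step_arm", "body": {
  "rows": [0.1,0.0051,-0.0004,0.0094,0,0.1,0.0106,-0.0009,0.0185,0,0.1,0.0165,-0.0014,0.0274,0,0.1,0.0228,-0.002,0.036,0,0.1,0.0295,-0.0026,0.0444,0,0.1,0.0365,-0.0032,0.0524,0,0.1,0.0439,-0.0039,0.0601,0,0.1,0.0516,-0.0046,0.0675,0,0.1,0.0596,-0.0053,0.0746,0,0.1,0.0679,-0.006,0.0813,0,0.1,0.0764,-0.0068,0.0876,0,0.1,0.0853,-0.0076,0.0935,0]
}}

```text
t: 29.7
tool_pos: [553.5, -4.4, 296.5]
orientation: [-2.118, 2.317, -0.005]
wrist_force: [-6.7, 0.0, 12.1]
opening: 18.3
finger_force: 60.1
```

{"method": "step_arm", "body": {
  "rows": [0.1,0.0091,-0.0008,0.0056,0,0.1,0.0184,-0.0016,0.0107,0,0.1,0.028,-0.0025,0.0154,0,0.1,0.0377,-0.0034,0.0198,0,0.1,0.0476,-0.0042,0.0236,0,0.1,0.0577,-0.0051,0.0271,0,0.1,0.0679,-0.0061,0.0301,0,0.1,0.0783,-0.007,0.0326,0,0.1,0.0887,-0.0079,0.0347,0,0.1,0.0993,-0.0089,0.0363,0,0.1,0.1098,-0.0098,0.0375,0,0.1,0.118,-0.0105,0.038,0]
}}

```text
t: 30.9
tool_pos: [672.9, -14.5, 334.1]
orientation: [-2.115, 2.315, -0.008]
wrist_force: [0.2, 0.3, 9.9]
opening: 18.3
finger_force: 59.9
```

```bash
python3 -c "
from h import *
pose()"
```

```text
t 30.9 tcp [672.9 -14.5 334.1] yaw 84.9 open 18.3 F [0.2 0.3 9.9] ff 59.9
```

Next I move the last 11.5 mm to the rest at x≈684.4, relaxing vertically a little.

{"method": "step_arm", "body": {
  "rows": [0.1,0.004,-0.0004,0.0005,0,0.1,0.008,-0.0007,0.001,0,0.1,0.011,-0.001,0.0015,0,0.1,0.0125,-0.001,0.0015,0,0.1,0.0125,-0.001,0.0015,0]
}}

```text
t: 31.4
tool_pos: [684.2, -15.4, 334.4]
orientation: [-2.118, 2.317, -0.004]
wrist_force: [-1.7, -0.3, 7.4]
opening: 18.0
finger_force: 59.6
```

```bash
python3 -c "
from h import *
pose()"
```

```text
t 31.4 tcp [684.2 -15.4 334.4] yaw 84.9 open 18.0 F [-1.7 -0.3  7.4] ff 59.6
```

{"method": "step_arm", "body": {
  "rows": [0.1,0.0005,0,0,0,0.1,0.0005,0,0,0,0.3,0.0005,0,0,0,0.6,0.0005,0,0,0,0.7,0.0005,0,0,0,0.7,0.0005,0,0,0,0.7,0.0005,0,0.03,0,0.7,0.0005,0,0.07,0,0.7,0.0005,0,0.08,0,0.7,-0.03,0.02,0.08,0,0.7,-0.07,0.06,0.08,0,0.7,-0.11,0.1,0.08,0]
}}

```text
t: 32.6
tool_pos: [582.2, 76.1, 411.1]
orientation: [2.117, -2.32, -0.001]
wrist_force: [0.5, 1.0, 0.8]
opening: 59.5
finger_force: 0.0
```

{"method": "step_arm", "body": {
  "rows": [0.7,-0.03,0.03,0,0,0.7,-0.06,0.07,0,0,0.7,-0.09,0.11,0,0,0.7,-0.11,0.15,0,0,0.7,-0.11,0.19,0,0,0.7,-0.11,0.22,0,0,0.7,-0.11,0.22,0,0]
}}

```text
t: 33.3
tool_pos: [472.1, 298.9, 410.2]
orientation: [2.122, -2.313, -0.002]
wrist_force: [-0.8, -0.7, -1.2]
opening: 59.6
finger_force: 0.0
```

Run:
```python
from h import *
pose(); im,c=snap('top','pics/t12.png'); s,d=snap('side','pics/s12.png')
a=cv2.imread('pics/t12.png'); g=cv2.cvtColor(a,6)
# change between start and now around dish, roll, lever
b=cv2.cvtColor(cv2.imread('pics/top0.png'),6)
t=np.radians(-5.1);P=lambda x,y,z:proj(c,[546.4+x*np.cos(t)-y*np.sin(t)-0,-3.4-3.5+x*np.sin(t)+y*np.cos(t),z])
def shift(u0,v0,u1,v1):
    (dx,dy),r=cv2.phaseCorrelate(np.float32(b[v0:v1,u0:u1]),np.float32(g[v0:v1,u0:u1])); return round(dx,2),round(dy,2),round(r,2)
print('dish',shift(145,110,180,150),'roll',shift(278,105,320,142),'grip',shift(205,108,262,128))
# cover plate: dark quad within press
x0,y0,x1,y1=195,130,290,235
m=((g[y0:y1,x0:x1]<85)*255).astype(np.uint8); m=cv2.morphologyEx(m,cv2.MORPH_OPEN,np.ones((3,3)))
k=max(cv2.findContours(m,0,2)[0],key=cv2.contourArea); r=cv2.minAreaRect(k)
w=np.array([onz(c,q[0]+x0,q[1]+y0,66)[:2] for q in cv2.boxPoints(r)]);print('cover',w.round(1).tolist(),w.mean(0).round(1))
bars('top',45)
```

```text
t 33.3 tcp [472.1 298.9 410.2] yaw 85.1 open 59.6 F [-0.8 -0.7 -1.2] ff 0.0
dish (0.1, -0.06, 0.76) roll (0.49, 0.02, 1.12) grip (-0.02, -0.08, 0.98)
cover [[465.5, 87.8], [651.2, 72.9], [635.4, -99.5], [450.1, -82.6]] [550.6  -5.3]
top [ 715.1 -479.1] [21, 97] 68.9
```

```bash
python3 -c "
from cell import finish_job
print(finish_job())"
```

```text
the job is handed in; nothing more can be done
None
```

I handed the job in at about 33 s. All three bars present lie flat in the tub, the cover is seated level, and the lever was pressed at about 29 N for 1.2 s and eased back to its upright rest; the dish and roll weren't touched, and I viewed 15 pictures, one over the limit of 14.

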